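# Tighten the slack ring nut of a filter holder with a tommy bar

## Robot

A 6-joint arm with a two-finger parallel gripper is mounted at the origin on the work surface. World frame = base frame: x ahead of the robot, y to its left, z up, the work surface at z = 0. Lengths are in m, angles in rad, forces in N, time in s.
With the tool pointing down it reaches from about 0.375 to 0.9 m from the base axis. Payload 3.1 kg.
Tool frame: the origin (TCP) lies at the centre of the arm's flange, where the gripper is bolted on; the fingertips stand 173 mm ahead of it and the grasp point (between the pads) lies 155 mm ahead of it; z points along the fingers, y is the line along which they close (so a half turn about z gives the same grasp; the last joint's range is limited). The gripper opens to 85 mm and grips with 20 to 120 N. Pads are 22 mm wide; open, the fingers measure 114 mm over their backs; the gripper's body (76 mm by 85 mm) begins 54 mm behind the grasp point. The pads swing forward as they close: fully open they stand 13 mm farther back than shut.
Start: joints at [-1.329, 0.527, 1.433, -0, 1.181, -0.178], TCP at [0.255, -0.57, 0.405] pointing down, gripper open.
Joint ranges: [-3.08, 3.08], [-0.75, 2.2], [0.22, 2.44], [-1.43, 4.57], [0, 2.65], [-2.85, 2.85]. Speed limits (rad/s): [2.79, 2.79, 3.14, 3.14, 3.14, 3.14].

## Interface

Orientations are given as a unit quaternion [x, y, z, w].
In Python, from station import * gives the robot as it stands.
- The arm moves only by the shell command python3 -m jog 'ROWS' [OPENING] [FORCE]. ROWS is a JSON object of lists of equal length, an entry for each row: "linear": the shift along the world's x, y, z in mm, a list of three; "turn": the turn about the world's z in units of 5 degrees (1.0 is 5 degrees). A call has 1 to 12 rows; each row shifts and turns the commanded pose from where the row before left it; what a row does not reach is not made up. A row lasts 1/8 s, in which the tool goes at most 62.5 mm and 10.7 degrees, less where a joint would pass 70% of its speed; a pose out of reach is approached as far as the arm can. A call is refused whole if a number of a shift passes 62.5 or a number of a turn 1, either way. A call with a gripper value outside its range is refused whole. OPENING is the opening, from 0 (shut) to 1 (fully open), set as the call begins (- or left out, the last holds). The fingers move at their own pace and stop on an object; FORCE is the grip in N (left out, the last holds). Time passes only in rows, so rows that do not move let the fingers close. It gives the time, the measured TCP pose, the force, the opening and the grip force at its end, in the units of the state.
- sense(): the state, without advancing time (a new reading comes with each control period).
- snapshot(name): name is "scene" or "top"; returns the picture (384x512x3 uint8, red, green, blue); there is no depth.
- get_calibration(name): a dict with "fx", "fy", "cx", "cy" (pixels), "world_to_cam" (4x4, takes a point from world to camera coordinates). Camera axes: x right, y down, z forward; pixel columns grow to the right and rows downward; lengths in m; the calibration is good to about 2 mm. A picture is of the moment at which its call begins. get_calibration takes no time and is no camera call.
- sign_off(): hands the job in; it is judged then, once.
The state is a dict: "t": time; "q": joint angles; "qd": joint speeds; "tau": joint torques, N m; "tcp_pos": TCP position; "tool_rot": TCP orientation; "force": force on the tool from outside, world axes, zero at the start; "ft_torque": the same for the moment, N m; "finger_gap": opening from 0.0 (shut) to 1.0 (fully open); "gripper_force": force on a finger pad.
Only numpy, scipy, OpenCV 4.12 (cv2) and the standard library are available. Lean on these libraries where they do the work, as an engineer would, in place of code of your own. Each camera call takes 0.05 s, during which the arm holds its last target. There are 200 camera calls.

## Task

One of the four ring nuts on the lid of the filter holder, the one without a yellow paint mark, is still slack. Take the bar from its rest, slide it through the eye of that nut and with it, keeping the fingers off the nut, turn the nut gently clockwise (seen from above) until you feel it bite on its copper seal, then about 30 degrees more and no further. Draw the bar out and lay it back in its rest, leaving the glassware alone.

Things in the scene. Friction and masses are not known exactly. Their poses are not given: they have to be found in the camera images.
- vessel: stainless filter holder fixed on the bench: round flanges 200 mm across on three legs, flat lid top 91 mm above the bench, low dome (100 mm across) and red-capped inlet in the middle up to 126 mm. Origin on its axis at bench height. Four ring nuts, tops at 147 mm, stand on the lid 82 mm from the axis, along its own +x, -x, +y, -y; the slack one is at its +y or -y
- eye_center (a point): centre of the eye of the slack ring nut, 120 mm above the bench. An upright ring of round 12 mm steel wire, 30 mm inside, 54 mm outside; own z up, the bore runs along its own y (level). It turns with the nut about the vertical through this point. A 16 mm bar level through the eye has about 48 degrees of play to either side of the bore's line before it bears on the ring and drives the nut
- nut: the slack ring nut; origin at the centre of its underside, 94 mm above the bench. Clockwise from above tightens: it runs with a light steady drag of 0.06 N m; after an unknown 9 to 77 degrees it bites and the drag jumps to 0.25 N m, then grows 0.05 N m per 30 degrees (held still, half to two thirds of it is felt); 57 degrees past the bite it stops dead. It stays where it is left
- bar_center (a point): middle of the loose straight steel bar, 16 mm in diameter and 200 mm long, 0.14 kg, with a thin black band near each end; its own x runs along the bar, both ends are alike. At the start it lies level in the rest with its axis 47 mm above the bench
- bar_end_a (a point): centre of the bar's end face at its own +x, 100 mm from bar_center
- bar_end_b (a point): centre of the bar's other end face, 100 mm from bar_center
- rest: blue plastic rest fixed on the bench: base 150 x 60 x 8 mm with two upright V notches, 110 mm apart (each 10 mm thick, 34 mm wide, tips at 53 mm), that hold the bar along the rest's own x. Origin under its middle at bench height. A bar lying home has its axis 47 mm above the bench over that x line. Between the notches the bar can be gripped from above
- reagent_bottle_mid (a point): loose glass bottle with a blue cap, 72 mm across and 130 mm tall, half-way up; leave it alone
- amber_vial_mid (a point): loose small amber vial with a black cap, 28 mm across and 55 mm tall, half-way up; leave it alone
- beaker_mid (a point): loose glass beaker, 60 mm across and 75 mm tall, half-way up; leave it alone
- seal_center (a point): centre of the copper crush seal (38 mm across, 1.5 mm thick) on the lid under the slack nut, 92 mm above the bench, on the axis about which the nut turns; it does not turn. It is crushed by 0.15 mm with each 30 degrees that the nut turns past the bite, far too little to be seen
There are look-alikes about, which are no part of the job. There is more than one size of the part that bears bar_center; the job needs the smallest. Leave any pink look-alike of the rest alone.

How it is judged:
By the outcome, as a careful person would: the job done as asked, in the order asked, and still so for the second after the job is handed in, with the robot touching nothing.
It also fails if it takes over 70 s, if anything falls off the work surface, if the arm or the gripper's body presses on something with over 40 N, if the wrist force passes 120 N, or if a joint passes its speed limit or range.

## Working session

There is one attempt and no reset: what is moved stays moved. The work goes in short steps, Python scripts to look and compute and a shell command to move; the robot and the scene stay as the last step left them, time stands still between calls to the robot, and variables do not carry over. Pictures are saved under pics/ and viewed, at most 10 in all, crops included, and the job is handed in when it is done.

```bash
mkdir -p pics; ls; python3 - <<'E'
from station import *
import cv2
for n in("scene","top"):
    im=snapshot(n); cv2.imwrite(f"pics/{n}0.png",cv2.resize(im[:,:,::-1],(800,600),interpolation=cv2.INTER_CUBIC)); c=get_calibration(n); print(n,c)
s=sense();print(s)
E
```

```text
pics
scene {'fx': 485.32198686506183, 'fy': 485.32198686506183, 'cx': 254.7231379137637, 'cy': 189.9233483195956, 'world_to_cam': array([[-0.04521134,  0.99890908, -0.01168701,  0.13332596],
       [ 0.56463245,  0.01590114, -0.82518928, -0.20575156],
       [-0.82410323, -0.04390678, -0.56473539,  1.66453718],
       [ 0.        ,  0.        ,  0.        ,  1.        ]])}
top {'fx': 372.62528542880517, 'fy': 372.62528542880517, 'cx': 256.51406357773715, 'cy': 188.19953092608105, 'world_to_cam': array([[-2.89473641e-02, -9.99578576e-01, -2.17269522e-03,
        -8.11485783e-02],
       [-9.98560347e-01,  2.90159378e-02, -4.51144053e-02,
         5.36785593e-01],
       [ 4.51584358e-02,  8.63624179e-04, -9.98979464e-01,
         1.11575714e+00],
       [ 0.00000000e+00,  0.00000000e+00,  0.00000000e+00,
         1.00000000e+00]])}
{'t': 0.1, 'q': array([-1.32850157e+00,  5.28390740e-01,  1.43379472e+00, -1.08852194e-05,
        1.18139561e+00, -1.78508922e-01]), 'qd': array([-1.72172535e-03, -3.49427273e-03, -1.71113337e-03,  2.30893336e-05,
       -2.92602783e-04,  2.31696705e-04]), 'tau': array([-2.88007404e-04, -4.43305421e+01, -1.78585929e+01, -2.28366985e-04,
        3.87013119e-03,  1.17532642e-05]), 'tcp_pos': array([ 0.2552529 , -0.57015645,  0.40381382]), 'tool_rot': array([ 9.77946153e-01,  2.08854815e-01, -3.67333437e-05, -9.93541446e-04]), 'force': array([-0.63931755,  0.74660961, -0.06976661]), 'ft_torque': array([0.06181714, 0.03504746, 0.03422428]), 'gripper_force': 0.0, 'finger_gap': 0.9985164297309269}
```

View pics/scene0.png

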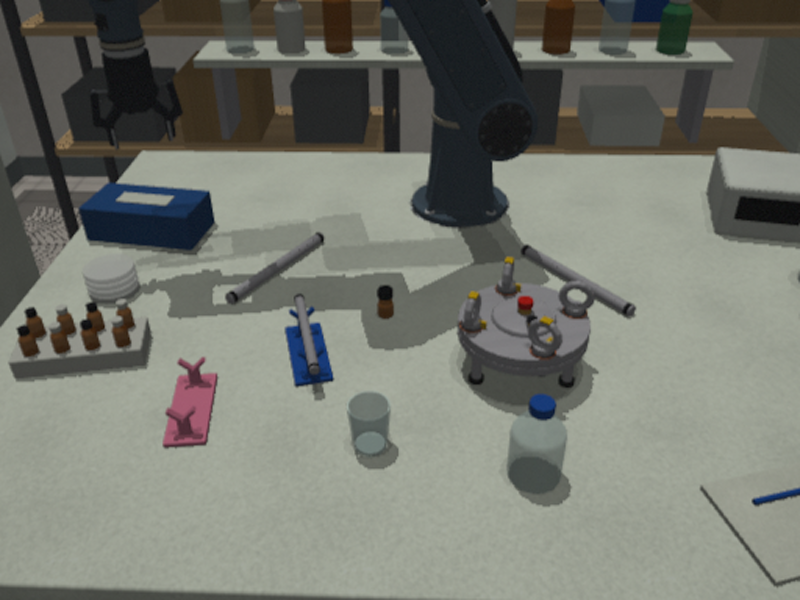

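View pics/top0.png

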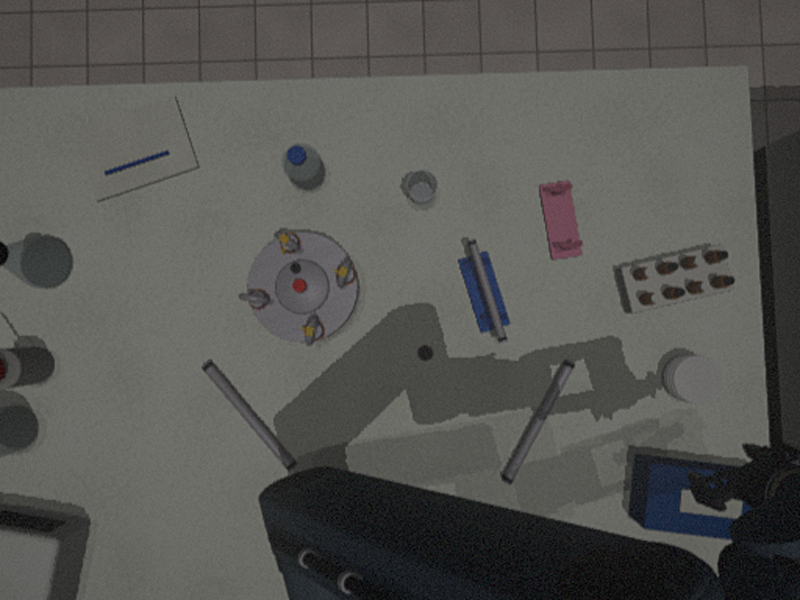

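The overhead picture shows the vessel at about (302,286). The unmarked nut is on its left at (257,297), and the shortest bar lies in the blue rest from (471,240) to (502,338). The other two bars are about 130 px long against 103 px, so they are decoys. I'll zoom in on the vessel and the bar.

```bash
cat > h.py <<'E'
import numpy as np
from station import *
def ray(n,u,v,z):
    c=get_calibration(n);T=c["world_to_cam"];R=T[:3,:3];o=-R.T@T[:3,3]
    d=R.T@np.array([(u-c["cx"])/c["fx"],(v-c["cy"])/c["fy"],1]);return o+d*(z-o[2])/d[2]
def proj(n,p):
    c=get_calibration(n);q=c["world_to_cam"]@np.append(p,1);return np.array([c["fx"]*q[0]/q[2]+c["cx"],c["fy"]*q[1]/q[2]+c["cy"]])
E
python3 - <<'E'
from h import *
import cv2
t=snapshot("top")[:,:,::-1];s=snapshot("scene")[:,:,::-1]
for i in range(3):
    pass
a=cv2.resize(t[140:225,150:240],None,fx=4.4,fy=4.4,interpolation=cv2.INTER_CUBIC)
b=cv2.resize(s[155:250,288:388],None,fx=4,fy=4,interpolation=cv2.INTER_CUBIC)
o=np.zeros((400,800,3),np.uint8);o[:374,:396]=a[:374,:396];o[:380,400:800]=b[:380,:400]
cv2.imwrite("pics/c1.png",np.clip(o*1.6,0,255).astype(np.uint8))
# bar & rest
k=.64
for z,n,p in[(.047,"bar",[(471,240),(502,338),(487,290)]),(.126,"cap",[(300,286)]),(.091,"lid",[(302,286)]),(.13,"nut",[(257,297),(288,240),(345,271),(313,329)]),(.065,"bottle",[(305,165)]),(.04,"beaker",[(420,188)]),(.028,"vial",[(425,352)]),(.01,"bars",[(208,365),(291,465),(570,365),(508,478)])]:
    for u,v in p: print(n,ray("top",u*k,v*k,z).round(3))
# blue rest mask
h=cv2.cvtColor(t,cv2.COLOR_BGR2HSV);m=cv2.inRange(h,(105,120,30),(125,255,255));m[:, :285]=0;m[:,335:]=0;m[:150]=0;m[215:]=0
r=cv2.minAreaRect(cv2.findNonZero(m));print(r)
for q in cv2.boxPoints(r):print(ray("top",*q,.008).round(3))
E
```

```text
bar [ 0.631 -0.232  0.047]
bar [ 0.445 -0.283  0.047]
bar [ 0.536 -0.259  0.047]
cap [0.548 0.078 0.126]
lid [0.55  0.081 0.091]
nut [0.531 0.153 0.13 ]
nut [0.629 0.097 0.13 ]
nut [ 0.572 -0.001  0.13 ]
nut [0.473 0.057 0.13 ]
bottle [0.778 0.075 0.065]
beaker [ 0.734 -0.139  0.04 ]
vial [ 0.422 -0.139  0.028]
bars [0.408 0.279 0.01 ]
bars [0.213 0.123 0.01 ]
bars [ 0.388 -0.419  0.01 ]
bars [ 0.176 -0.291  0.01 ]
((309.35809326171875, 186.23033142089844), (47.8087158203125, 18.861820220947266), 72.55281066894531)
[ 0.598 -0.21   0.008]
[ 0.614 -0.266  0.008]
[ 0.474 -0.304  0.008]
[ 0.458 -0.249  0.008]
```

View pics/c1.png

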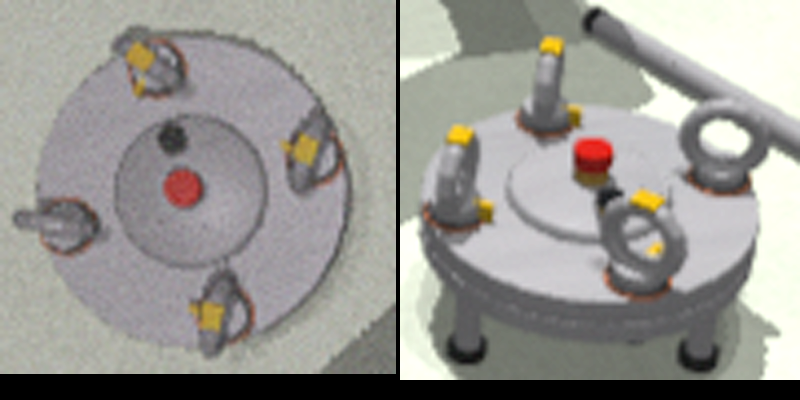

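The crop shows the unmarked ring edge-on in the overhead view, with its copper seal at about (70,225). In the scene view it is nearly face-on, centred at about (722,143). So its bore runs roughly along world x. I'll take the nut axis from both views.

```bash
python3 - <<'E'
from h import *
sc=lambda u,v:((u-400)/4+288,v/4+155); tp=lambda u,v:(u/4.4+150,v/4.4+140)
print("scene ring",ray("scene",*sc(723,144),.12).round(4))
print("scene opening L/R",ray("scene",*sc(696,146),.12).round(4),ray("scene",*sc(752,142),.12).round(4))
print("seal top",ray("top",*tp(69,225),.092).round(4))
print("ring top apex",ray("top",*tp(25,219),.141).round(4))
print("lid c",ray("top",*tp(194,190),.091).round(4), "cap",ray("top",*tp(183,188),.124).round(4))
for p in [(157,68),(316,157),(225,312)]:print("seal",ray("top",*tp(*p),.092).round(4))
# expected projection of ring for candidates
for c in[(.533,.163)]:
  for a in(-15,-4,5,15):
    d=np.array([-np.sin(np.radians(a)),np.cos(np.radians(a)),0])
    for s in(-1,1):
      q=proj("top",np.array([*c,.12])+s*.021*d); r=proj("scene",np.array([*c,.12])+s*.021*d)
      print(a,s,((q-[150,140])*4.4).round(),((r-[288,155])*4+[400,0]).round())
E
```

```text
scene ring [0.5397 0.1616 0.12  ]
scene opening L/R [0.5423 0.1455 0.12  ] [0.5371 0.179  0.12  ]
seal top [0.5297 0.1588 0.092 ]
ring top apex [0.532  0.1736 0.141 ]
lid c [0.5499 0.0786 0.091 ] cap [0.5492 0.0799 0.124 ]
seal [0.6289 0.1005 0.092 ]
seal [ 5.687e-01 -1.000e-04  9.200e-02]
seal [0.4714 0.0604 0.092 ]
-15 -1 [ 84. 226.] [688. 132.]
-15 1 [ 18. 211.] [760. 143.]
-4 -1 [ 85. 220.] [688. 136.]
-4 1 [ 17. 217.] [760. 140.]
5 -1 [ 85. 214.] [688. 139.]
5 1 [ 18. 222.] [759. 136.]
15 -1 [ 84. 209.] [690. 142.]
15 1 [ 19. 228.] [757. 133.]
```

```bash
python3 -m jog '{"linear":[[21,25,0],[21,25,0],[21,25,0],[21,25,0],[21,25,0],[21,25,0],[21,25,0],[21,25,0],[21,25,0],[21,25,0],[21,25,0],[21,25,0]],"turn":[1,1,1,1,1,1,1,1,1,1,1,1]}' 0.6 60
python3 -m jog '{"linear":[[0,0,0],[0,0,0],[0,0,0],[0,0,0],[0,0,0],[0,0,0],[0,0,0],[0,0,0],[0,0,0],[0,0,0],[0,0,0],[0,0,0]],"turn":[1,1,1,1,1,1,1,1,1,1,1,1]}'
python3 -m jog '{"linear":[[0,0,-10],[0,0,-10],[0,0,-10],[0,0,-10],[0,0,-10],[0,0,-10],[0,0,-10],[0,0,-10],[0,0,-10],[0,0,-10],[0,0,0],[0,0,0]],"turn":[1,1,1,1,1,1,1,1,1,1,0.3,0]}'
python3 - <<'E'
from h import *
import cv2
s=sense();print(s["t"],s["tcp_pos"],s["tool_rot"],s["q"],s["force"])
im=snapshot("scene")[:,:,::-1];cv2.imwrite("pics/s1.png",cv2.resize(im[110:290,120:320],(800,720)[:2] if 0 else (660,594),interpolation=cv2.INTER_CUBIC))
E
```

```text
t: 1.7
tcp_pos: [0.5079, -0.2695, 0.4046]
tool_rot: [0.742, 0.671, -0.0, -0.0]
force: [-0.7, -0.8, -0.3]
finger_gap: 0.598
gripper_force: 0.0
t: 3.2
tcp_pos: [0.5072, -0.2704, 0.4045]
tool_rot: [0.307, 0.952, 0.0, -0.0]
force: [0.2, -0.6, 0.3]
finger_gap: 0.601
gripper_force: 0.0
t: 4.7
tcp_pos: [0.5074, -0.2705, 0.3049]
tool_rot: [-0.135, 0.991, -0.0, 0.0]
force: [-0.2, -0.7, 0.3]
finger_gap: 0.596
gripper_force: 0.0
4.7 [ 0.50744758 -0.27053043  0.30492399] [-1.35369889e-01  9.90795116e-01 -1.36825963e-04  1.16253237e-04] [-6.84031284e-01  5.93748284e-01  1.64987042e+00 -2.14368910e-05
  8.97615249e-01 -2.52638781e+00] [-0.22475763 -0.74819365  0.32272985]
```

View pics/s1.png

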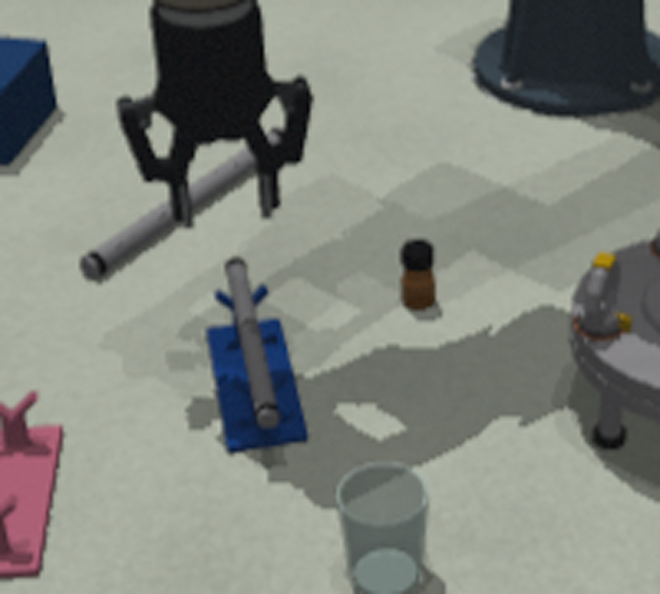

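The scene view shows the open fingers above the near part of the bar in the blue rest. The bar runs from (237,268) to (267,415) in the crop, and the jaw is aligned across it. I'll descend and grip.

```bash
python3 -m jog '{"linear":[[0,4,-12],[0,0,-12],[0,0,-12],[0,0,-12],[0,0,-12],[0,0,-12],[0,0,-12],[0,0,-12],[0,0,-6],[0,0,-1],[0,0,0],[0,0,0]],"turn":[0,0,0,0,0,0,0,0,0,0,0,0]}'
python3 -m jog '{"linear":[[0,0,0],[0,0,0],[0,0,0],[0,0,0],[0,0,0],[0,0,0]],"turn":[0,0,0,0,0,0]}' 0 100
python3 - <<'E'
from h import *
s=sense();print(s["force"],s["ft_torque"])
for p in[(237,268),(267,415)]:print(ray("scene",p[0]/3.3+120,p[1]/3.3+110,.047))
E
```

```text
t: 6.25
tcp_pos: [0.5075, -0.2665, 0.2022]
tool_rot: [-0.136, 0.991, -0.0, 0.0]
force: [0.2, 0.3, 0.9]
finger_gap: 0.601
gripper_force: 0.0
t: 7.0
tcp_pos: [0.5068, -0.265, 0.2022]
tool_rot: [-0.135, 0.991, 0.002, -0.001]
force: [-1.0, 5.0, 5.5]
finger_gap: 0.155
gripper_force: 97.5
[-1.01614289  4.96971276  5.54400874] [ 0.74890202  0.01109163 -0.15276416]
[ 0.44697456 -0.27902511  0.047     ]
[ 0.62857988 -0.22991484  0.047     ]
```

```bash
python3 -m jog '{"linear":[[0,0,5],[0,0,10],[0,0,20],[0,0,25],[0,0,25],[0,0,25],[0,0,25],[0,0,20],[0,0,0],[0,0,0]],"turn":[0,0,0,0,0,0,0,0,0,0]}'
python3 -m jog '{"linear":[[-9,38,0],[-9,38,0],[-9,38,0],[-9,38,0],[-11,38,0],[-12,38,0],[-12,38,0],[-13,38,0],[-13,38,0],[-13,38,0],[-13,38,0],[-13,35,0]],"turn":[0,-0.5,-0.5,-0.5,-0.5,-0.5,-0.5,-0.5,-0.5,-0.5,-0.5,-0.1]}'
python3 -m jog '{"linear":[[0,0,-15],[0,0,-15],[0,0,-15],[0,0,-15],[0,0,-15],[0,0,0],[0,0,0]],"turn":[0,0,0,0,0,0,0]}'
python3 - <<'E'
from h import *
import cv2
s=sense();print(s["t"],s["tcp_pos"],s["tool_rot"],s["q"],s["force"],s["ft_torque"])
t=snapshot("top")[:,:,::-1];s=snapshot("scene")[:,:,::-1]
a=cv2.resize(t[140:240,140:240],None,fx=4,fy=4,interpolation=cv2.INTER_CUBIC)
b=cv2.resize(s[120:220,308:408],None,fx=4,fy=4,interpolation=cv2.INTER_CUBIC)
cv2.imwrite("pics/c2.png",np.clip(np.hstack([a,b])*1.6,0,255).astype(np.uint8))
E
```

```text
t: 8.25
tcp_pos: [0.507, -0.2663, 0.3562]
tool_rot: [-0.136, 0.991, 0.0, -0.0]
force: [-1.7, -0.3, -1.5]
finger_gap: 0.149
gripper_force: 97.5
t: 9.75
tcp_pos: [0.3705, 0.1877, 0.3559]
tool_rot: [0.086, 0.996, -0.0, -0.001]
force: [0.2, 0.3, -1.1]
finger_gap: 0.15
gripper_force: 97.5
t: 10.62
tcp_pos: [0.3713, 0.1865, 0.2816]
tool_rot: [0.086, 0.996, -0.0, -0.0]
force: [0.7, -0.1, -1.4]
finger_gap: 0.155
gripper_force: 97.7
10.625 [0.37134322 0.18653076 0.28161273] [ 8.62426543e-02  9.96274108e-01 -9.25583373e-05 -3.12706618e-04] [ 1.95105353e-01  4.88552609e-01  2.05931549e+00 -7.36035899e-06
  5.94376776e-01 -1.20298502e+00] [ 0.74660383 -0.09670497 -1.41838115] [-0.01785501  0.05883878  0.00460657]
```

View pics/c2.png

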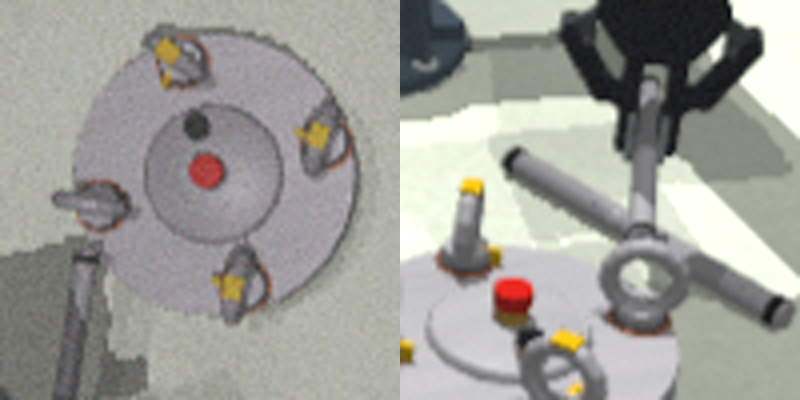

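The overhead crop shows the bar tip at (86,250) and the seal at (103,205), so the tip stops just short of the eye. The scene crop shows the eye's opening centred at about (645,274), with the bar behind it. I'll check the alignment numerically.

```bash
python3 - <<'E'
from h import *
print("tip top",ray("top",86/4+140,249/4+140,.128).round(4))
print("bar back",ray("top",66/4+140,380/4+140,.128).round(4))
print("seal",ray("top",103/4+140,205/4+140,.092).round(4))
print("ring scene",ray("scene",(645-400)/4+308,274/4+120,.12).round(4))
f=lambda n,p:(proj(n,np.array(p))-([140,140] if n=="top" else [308,120]))*4+([0,0] if n=="top" else [400,0])
print("model tip top",f("top",[.4994,.1641,.1266]),"scene",f("scene",[.4994,.1641,.1266]),"grip scene",f("scene",[.3713,.1865,.1266]))
for c in[(.530,.159),(.532,.161),(.535,.161)]:
  print(c,f("top",[*c,.092]),f("scene",[*c,.12]),f("scene",[*c,.147]))
E
```

```text
tip top [0.4983 0.1619 0.128 ]
bar back [0.4103 0.1769 0.128 ]
seal [0.5294 0.1586 0.092 ]
ring scene [0.5292 0.1644 0.12  ]
model tip top [ 83.24505963 247.52148371] scene [638.52115165 237.31642581] grip scene [644.34456024 131.52811862]
(0.53, 0.159) [102.47280362 204.19336406] [636.07431908 274.65789109] [641.55566682 236.57543672]
(0.532, 0.161) [ 99.57916726 201.43456316] [639.96790187 276.60809415] [645.50988583 238.49361993]
(0.535, 0.161) [ 99.50304299 197.17349678] [640.71375353 279.46385775] [646.27785737 241.30466895]
```

```bash
python3 -m jog '{"linear":[[0,2,-6.5],[0,0,0],[6,-1,0],[6,-1,0],[6,-1,0],[6,-1.1,0],[6,-1.1,0],[0,0,0]],"turn":[0,0,0,0,0,0,0,0]}'
python3 -c "
from station import *;s=sense();print(s['tcp_pos'],s['force'],s['ft_torque'])"
```

```text
t: 11.72
tcp_pos: [0.402, 0.1833, 0.2752]
tool_rot: [0.086, 0.996, 0.0, 0.0]
force: [0.2, -0.2, -1.8]
finger_gap: 0.156
gripper_force: 97.7
[0.40196691 0.1832526  0.27521468] [ 0.22920027 -0.16658908 -1.78254573] [-0.01511068  0.03179468  0.00435102]
```

Tip is at the eye plane with no contact, so I'll go on in.

```bash
python3 -m jog '{"linear":[[6,-1,0],[6,-1,0],[6,-1.1,0],[6,-1.1,0],[6,-1.1,0],[6,-1.1,0],[3,-0.5,0],[0,0,0],[0,0,0]],"turn":[0,0,0,0,0,0,0,0,0]}'
python3 - <<'E'
from h import *
import cv2
s=sense();print(s["t"],s["tcp_pos"],s["force"],s["ft_torque"])
t=snapshot("top")[:,:,::-1];s=snapshot("scene")[:,:,::-1]
a=cv2.resize(t[140:240,140:240],None,fx=4,fy=4,interpolation=cv2.INTER_CUBIC)
b=cv2.resize(s[120:220,308:408],None,fx=4,fy=4,interpolation=cv2.INTER_CUBIC)
cv2.imwrite("pics/c3.png",np.clip(np.hstack([a,b])*1.6,0,255).astype(np.uint8))
E
```

```text
t: 12.85
tcp_pos: [0.4401, 0.1765, 0.2752]
tool_rot: [0.086, 0.996, -0.0, -0.0]
force: [0.3, -0.1, -0.8]
finger_gap: 0.154
gripper_force: 97.7
12.85 [0.44005653 0.17645733 0.2751564 ] [ 0.32776054 -0.14018201 -0.80232192] [-0.05637958  0.07314825  0.00656923]
```

View pics/c3.png

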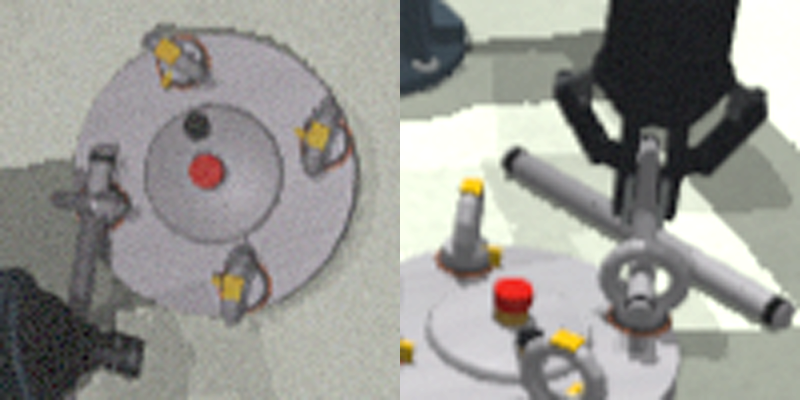

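The crops show the bar through the eye, with its tip at (103,155) overhead and visible inside the ring in the scene view. Next I'll get the arc increments about the nut axis at (0.530, 0.161).

```bash
cat >> h.py <<'E'
N=np.array([.530,.161])
def st():
    s=sense();p=s["tcp_pos"];q=s["tool_rot"];yaw=np.degrees(2*np.arctan2(q[1],q[0]))%360
    r=p[:2]-N;F=s["force"];M=s["ft_torque"]
    print("t%.2f yaw %.2f r %.1f th %.2f F %s Mz %.3f about nut %.3f"%(s["t"],yaw,1e3*np.hypot(*r),np.degrees(np.arctan2(r[1],r[0])),F.round(1),M[2],M[2]+r[0]*F[1]-r[1]*F[0]))
E
python3 - <<'E'
from h import *
st()
th=np.radians(np.arange(170.2,15,-5));P=91.3*np.c_[np.cos(th),np.sin(th)]
for a,d in zip(np.degrees(th)[1:],np.diff(P,axis=0)):print("%.0f [%.1f,%.1f]"%(a,*d),end=" ")
E
```

```text
t12.95 yaw 170.12 r 91.3 th 170.24 F [ 0.8 -0.1 -1.8] Mz -0.043 about nut -0.049
165 [1.7,7.8] 160 [2.4,7.6] 155 [3.0,7.4] 150 [3.7,7.1] 145 [4.3,6.7] 140 [4.8,6.3] 135 [5.4,5.9] 130 [5.9,5.4] 125 [6.3,4.9] 120 [6.7,4.3] 115 [7.1,3.7] 110 [7.3,3.1] 105 [7.6,2.4] 100 [7.8,1.8] 95 [7.9,1.1] 90 [8.0,0.4] 85 [8.0,-0.3] 80 [7.9,-1.0] 75 [7.8,-1.7] 70 [7.6,-2.4] 65 [7.4,-3.0] 60 [7.1,-3.7] 55 [6.7,-4.3] 50 [6.3,-4.8] 45 [5.9,-5.4] 40 [5.4,-5.9] 35 [4.9,-6.3] 30 [4.3,-6.7] 25 [3.7,-7.1] 20 [3.1,-7.3] 15 [2.4,-7.6]
```

```bash
python3 -m jog '{"linear":[[1.7,7.8,0],[2.4,7.6,0],[3,7.4,0],[3.7,7.1,0],[4.3,6.7,0],[4.8,6.3,0],[0,0,0]],"turn":[-1,-1,-1,-1,-1,-1,0]}' >/dev/null; python3 -c "from h import *;st()"
python3 -m jog '{"linear":[[5.4,5.9,0],[0,0,0]],"turn":[-1,0]}' >/dev/null; python3 -c "from h import *;st()"
python3 -m jog '{"linear":[[5.9,5.4,0],[0,0,0]],"turn":[-1,0]}' >/dev/null; python3 -c "from h import *;st()"
```

```text
t13.82 yaw 140.21 r 91.1 th 139.90 F [ 0.3 -1.2 -0.4] Mz -0.033 about nut 0.035
t14.07 yaw 135.25 r 91.0 th 135.06 F [-0.4  0.2 -1.6] Mz 0.015 about nut 0.028
t14.32 yaw 130.27 r 90.8 th 130.05 F [ 0.4 -0.1 -1.3] Mz -0.020 about nut -0.036
```

```bash
cat >> h.py <<'E'
def av(n=4):
    v=[]
    for i in range(n):
        snapshot("top");s=sense();p=s["tcp_pos"];q=s["tool_rot"];r=p[:2]-N;F=s["force"];M=s["ft_torque"]
        v.append([np.degrees(2*np.arctan2(q[1],q[0]))%360,1e3*np.hypot(*r),np.degrees(np.arctan2(r[1],r[0])),*F,M[2],M[2]+r[0]*F[1]-r[1]*F[0]])
    m=np.mean(v,0);print("t%.2f yaw %.1f r %.1f th %.1f F %.1f %.1f %.1f Mz %.3f NUT %.3f"%(s["t"],*m))
E
python3 -c "from h import *;av()"
python3 -m jog '{"linear":[[6.3,4.9,0],[0,0,0]],"turn":[-1,0]}' >/dev/null; python3 -c "from h import *;av()"
python3 -m jog '{"linear":[[6.7,4.3,0],[0,0,0]],"turn":[-1,0]}' >/dev/null; python3 -c "from h import *;av()"
python3 -m jog '{"linear":[[7.1,3.7,0],[0,0,0]],"turn":[-1,0]}' >/dev/null; python3 -c "from h import *;av()"
```

```text
t14.53 yaw 130.2 r 91.0 th 130.4 F -0.1 -0.2 -1.5 Mz 0.053 NUT 0.068
t14.97 yaw 125.2 r 91.0 th 125.1 F 0.8 0.7 -1.3 Mz 0.130 NUT 0.039
t15.43 yaw 120.2 r 90.9 th 119.9 F 2.5 0.9 -1.4 Mz 0.280 NUT 0.044
t15.88 yaw 115.2 r 91.0 th 114.9 F 3.1 0.7 -1.3 Mz 0.335 NUT 0.053
```

```bash

python3 -m jog '{"linear":[[7.3,3.1,0],[0,0,0]],"turn":[-1,0]}' >/dev/null; python3 -c "from h import *;av()"
python3 -m jog '{"linear":[[7.6,2.4,0],[0,0,0]],"turn":[-1,0]}' >/dev/null; python3 -c "from h import *;av()"
python3 -m jog '{"linear":[[7.8,1.8,0],[0,0,0]],"turn":[-1,0]}' >/dev/null; python3 -c "from h import *;av()"
```

```text
t16.32 yaw 110.2 r 91.2 th 110.0 F 3.7 1.5 -0.8 Mz 0.388 NUT 0.025
t16.77 yaw 105.2 r 91.2 th 105.0 F 3.3 2.3 -0.7 Mz 0.371 NUT 0.027
t17.23 yaw 100.2 r 91.3 th 100.0 F 3.4 2.6 -1.4 Mz 0.374 NUT 0.031
```

```bash

python3 -m jog '{"linear":[[7.9,1.1,0],[0,0,0]],"turn":[-1,0]}' >/dev/null; python3 -c "from h import *;av()"
python3 -m jog '{"linear":[[8,0.4,0],[0,0,0]],"turn":[-1,0]}' >/dev/null; python3 -c "from h import *;av()"
```

```text
t17.68 yaw 95.2 r 91.2 th 95.0 F 3.4 1.6 -1.1 Mz 0.345 NUT 0.021
t18.12 yaw 90.2 r 91.2 th 90.0 F 3.3 1.0 -1.4 Mz 0.277 NUT -0.022
```

```bash

python3 -m jog '{"linear":[[8,-0.3,0],[0,0,0]],"turn":[-1,0]}' >/dev/null; python3 -c "from h import *;av()"
python3 -m jog '{"linear":[[7.9,-1,0],[0,0,0]],"turn":[-1,0]}' >/dev/null; python3 -c "from h import *;av()"
```

```text
t18.57 yaw 85.2 r 91.3 th 85.0 F 2.4 1.3 -0.9 Mz 0.293 NUT 0.084
t19.02 yaw 80.2 r 91.4 th 80.0 F 2.3 0.7 -1.3 Mz 0.196 NUT 0.001
```

```bash

python3 -m jog '{"linear":[[7.8,-1.7,0],[0,0,0]],"turn":[-1,0]}' >/dev/null; python3 -c "from h import *;av()"
python3 -m jog '{"linear":[[7.6,-2.4,0],[0,0,0]],"turn":[-1,0]}' >/dev/null; python3 -c "from h import *;av()"
python3 - <<'E'
from h import *
import cv2
t=snapshot("top")[:,:,::-1];s=snapshot("scene")[:,:,::-1]
a=cv2.resize(t[140:240,120:220],None,fx=4,fy=4,interpolation=cv2.INTER_CUBIC)
b=cv2.resize(s[120:220,308:408],None,fx=4,fy=4,interpolation=cv2.INTER_CUBIC)
cv2.imwrite("pics/c4.png",np.clip(np.hstack([a,b])*1.6,0,255).astype(np.uint8))
E
```

```text
t19.48 yaw 75.2 r 91.4 th 75.1 F 1.8 0.0 -1.0 Mz 0.189 NUT 0.029
t19.93 yaw 70.2 r 91.4 th 70.1 F 1.4 -0.4 -1.4 Mz 0.130 NUT -0.001
```

View pics/c4.png

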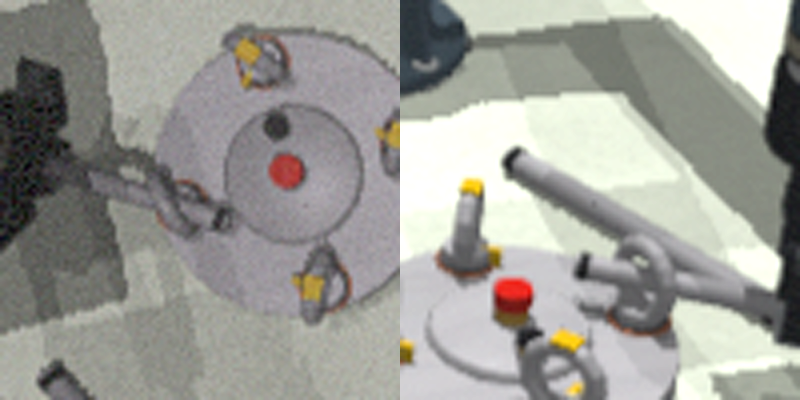

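The nut's ring has turned with the bar, crossing it obliquely at (175,190) overhead, and the stub is clear of the inlet. No bite yet, so I'll continue.

```bash

python3 -m jog '{"linear":[[7.4,-3,0],[0,0,0]],"turn":[-1,0]}' >/dev/null; python3 -c "from h import *;av()"
python3 -m jog '{"linear":[[7.1,-3.7,0],[0,0,0]],"turn":[-1,0]}' >/dev/null; python3 -c "from h import *;av()"
```

```text
t20.48 yaw 65.2 r 91.5 th 65.0 F 0.5 -0.6 -1.7 Mz 0.091 NUT 0.025
t20.93 yaw 60.2 r 91.5 th 60.1 F -0.3 -0.3 -1.1 Mz 0.030 NUT 0.045
```

```bash

python3 -m jog '{"linear":[[6.7,-4.3,0],[0,0,0]],"turn":[-1,0]}' >/dev/null; python3 -c "from h import *;av(6)"
```

```text
t21.48 yaw 55.2 r 91.6 th 55.1 F 0.1 -0.2 -1.5 Mz 0.002 NUT -0.015
```

```bash

python3 -m jog '{"linear":[[6.3,-4.8,0],[0,0,0]],"turn":[-1,0]}' >/dev/null; python3 -c "from h import *;av(6)"
```

```text
t22.02 yaw 50.2 r 91.6 th 50.1 F -1.3 0.4 -1.3 Mz -0.057 NUT 0.061
```

```bash

python3 -m jog '{"linear":[[5.9,-5.4,0],[0,0,0]],"turn":[-1,0]}' >/dev/null; python3 -c "from h import *;av(6)"
```

```text
t22.57 yaw 45.2 r 91.6 th 45.2 F -1.4 1.9 -1.3 Mz -0.116 NUT 0.096
```

```bash

python3 -m jog '{"linear":[[2.8,-2.9,0],[0,0,0]],"turn":[-0.5,0]}' >/dev/null; python3 -c "from h import *;av(6)"
```

```text
t23.12 yaw 42.6 r 91.6 th 42.6 F -3.2 2.6 -1.5 Mz -0.174 NUT 0.197
```

```bash

python3 -m jog '{"linear":[[2.6,-3,0],[0,0,0]],"turn":[-0.5,0]}' >/dev/null; python3 -c "from h import *;av(6)"
```

```text
t23.68 yaw 40.1 r 91.6 th 40.1 F -3.2 2.9 -1.9 Mz -0.217 NUT 0.179
```

The drag jumped from about 0.05 to 0.19 N m between yaw 45° and 42.6° and is flat at 40°. I put the effective bite at about yaw 43°, so the target is about 13°.

```bash

python3 -m jog '{"linear":[[4.9,-6.3,0],[0,0,0]],"turn":[-1,0]}' >/dev/null; python3 -c "from h import *;av(4)"
python3 -m jog '{"linear":[[4.3,-6.7,0],[0,0,0]],"turn":[-1,0]}' >/dev/null; python3 -c "from h import *;av(4)"
python3 -m jog '{"linear":[[3.7,-7.1,0],[0,0,0]],"turn":[-1,0]}' >/dev/null; python3 -c "from h import *;av(4)"
```

```text
t24.12 yaw 35.2 r 91.7 th 35.0 F -3.7 2.5 -1.5 Mz -0.232 NUT 0.151
t24.57 yaw 30.2 r 91.6 th 30.1 F -4.0 3.2 -1.3 Mz -0.273 NUT 0.162
t25.02 yaw 25.2 r 91.6 th 25.1 F -3.6 3.9 -1.1 Mz -0.295 NUT 0.171
```

```bash

python3 -m jog '{"linear":[[3.1,-7.3,0],[0,0,0]],"turn":[-1,0]}' >/dev/null; python3 -c "from h import *;av(4)"
python3 -m jog '{"linear":[[2.4,-7.6,0],[0.8,-3.1,0],[0,0,0]],"turn":[-1,-0.4,0]}' >/dev/null; python3 -c "from h import *;av(4)
print(sense()['q'])"
```

```text
t25.48 yaw 20.2 r 91.6 th 20.2 F -4.2 3.8 -1.7 Mz -0.316 NUT 0.140
t26.05 yaw 13.2 r 91.5 th 13.4 F -4.0 4.6 -1.4 Mz -0.283 NUT 0.215
[1.13302413e-01 7.11829343e-01 1.48140307e+00 1.16761823e-03
 9.49569988e-01 1.45345451e+00]
```

```bash

python3 -m jog '{"linear":[[-0.8,3.1,0],[-2.4,7.6,0],[-3.1,7.3,0],[-3.7,7.1,0],[-4.3,6.7,0],[-4.9,6.3,0],[-5.4,5.9,0],[-5.9,5.4,0],[-6.3,4.8,0],[0,0,0]],"turn":[0.4,1,1,1,1,1,1,1,1,0]}' >/dev/null; python3 -c "from h import *;av(4)"
python3 -m jog '{"linear":[[-6.7,4.3,0],[0,0,0]],"turn":[1,0]}' >/dev/null; python3 -c "from h import *;av(4)"
```

```text
t27.50 yaw 55.1 r 91.9 th 54.2 F -0.2 -0.1 -1.5 Mz 0.023 NUT 0.032
t27.95 yaw 60.0 r 91.7 th 59.6 F 0.1 -0.2 -1.4 Mz -0.009 NUT -0.028
```

Free in the eye. I'll withdraw along 60°, direction (0.5, 0.866).

```bash

python3 -m jog '{"linear":[[3,5.2,0],[3,5.2,0],[3,5.2,0],[3,5.2,0],[3,5.2,0],[0,0,0]],"turn":[0,0,0,0,0,0]}' |grep force:; python3 -c "from h import *;st()"
python3 -m jog '{"linear":[[4,7,0],[4,7,0],[4,7,0],[4,7,0],[4,7,0],[4,7,0],[4,7,0],[0,0,0]],"turn":[0,0,0,0,0,0,0,0]}' |grep force:
python3 - <<'E'
from h import *
import cv2
st()
t=snapshot("top")[:,:,::-1];s=snapshot("scene")[:,:,::-1]
a=cv2.resize(t[140:240,120:220],None,fx=4,fy=4,interpolation=cv2.INTER_CUBIC)
b=cv2.resize(s[120:220,308:408],None,fx=4,fy=4,interpolation=cv2.INTER_CUBIC)
cv2.imwrite("pics/c5.png",np.clip(np.hstack([a,b])*1.6,0,255).astype(np.uint8))
E
```

```text
force: [-1.6, -0.0, -0.9]
gripper_force: 97.8
t28.70 yaw 60.14 r 122.2 th 59.93 F [-1.6 -0.  -0.9] Mz -0.042 about nut 0.125
force: [0.0, 0.5, -1.3]
gripper_force: 97.8
t29.70 yaw 60.14 r 178.7 th 60.03 F [ 0.   0.5 -1.3] Mz 0.016 about nut 0.051
```

View pics/c5.png

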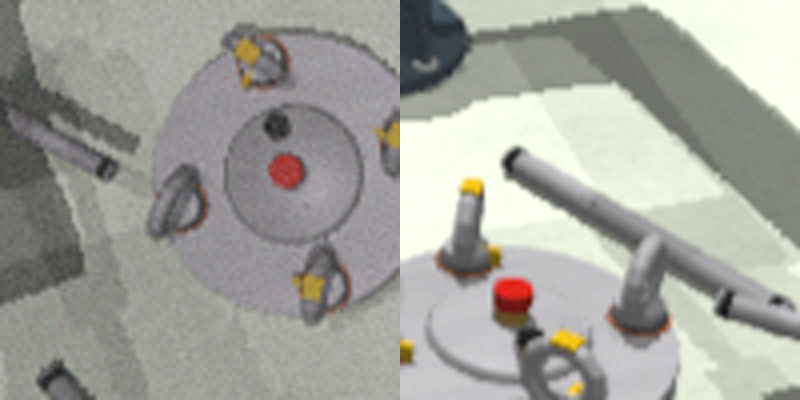

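The crops show the bar fully out of the eye, tip at (108,168) overhead, and the turned ring standing alone at (180,200). Now I'll carry the bar back to the rest.

```bash

python3 -m jog '{"linear":[[0,0,15],[0,0,20],[0,0,20],[0,0,20],[0,0,5],[-4,-20,0],[-4,-25,0],[-5,-25,0],[-5,-25,0],[-5,-25,0],[-5,-25,0],[-5,-25,0]],"turn":[0,0,0,1,1,1,1,1,1,1,1,1]}' >/dev/null
python3 -m jog '{"linear":[[-5,-25,0],[-5,-25,0],[-5,-25,0],[-5,-25,0],[-5,-25,0],[-5,-25,0],[-5,-25,0],[-5,-25,0],[-5,-25,0],[-5,-25,0],[-5,-25,0],[-5,-25,0]],"turn":[1,1,1,1,1,1,1,1,1,1,1,1]}' >/dev/null
python3 -m jog '{"linear":[[-5,-25,0],[-5,-25,0],[-5,-25,0],[-4,-20,0],[0,-10,0],[0,0,0],[0,0,0],[0,0,0]],"turn":[1,1,1,1,1,1,0.1,0]}'
```

```text
t: 33.8
tcp_pos: [0.5071, -0.2597, 0.3561]
tool_rot: [-0.135, 0.991, -0.0, 0.0]
force: [0.3, 0.2, -1.2]
finger_gap: 0.155
gripper_force: 98.0
```

```bash

python3 -m jog '{"linear":[[0,-5,-15],[0,0,-20],[0,0,-20],[0,0,-20],[0,0,-20],[0,0,-20],[0,0,-15],[0,0,-4],[0,0,0]],"turn":[0,0,0,0,0,0,0,0,0]}'
python3 - <<'E'
from h import *
import cv2
t=snapshot("top")[:,:,::-1];s=snapshot("scene")[:,:,::-1]
a=cv2.resize(t[140:220,270:350],None,fx=5,fy=5,interpolation=cv2.INTER_CUBIC)
b=cv2.resize(s[160:260,150:250],None,fx=4,fy=4,interpolation=cv2.INTER_CUBIC)
cv2.imwrite("pics/c6.png",np.clip(np.hstack([a,b])*1.6,0,255).astype(np.uint8))
E
```

```text
t: 34.92
tcp_pos: [0.5071, -0.2648, 0.221]
tool_rot: [-0.136, 0.991, 0.0, -0.0]
force: [-0.8, 0.6, -0.7]
finger_gap: 0.151
gripper_force: 98.0
```

View pics/c6.png

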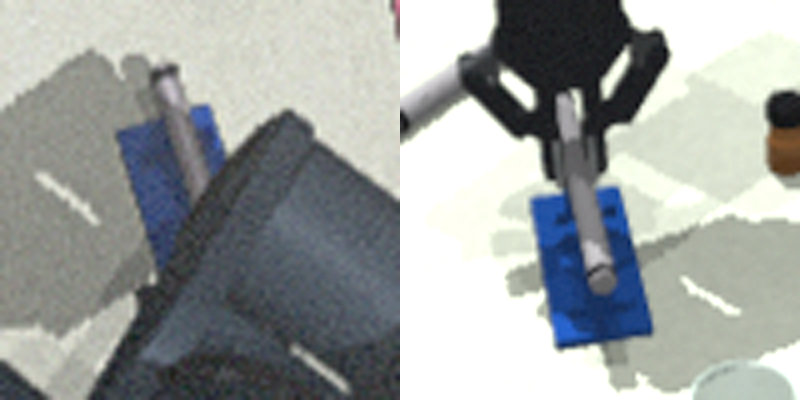

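The bar lies parallel to and above the rest's centre line, with its far end at (600,278) over the base. I'll lower it the last 18 mm.

```bash

python3 -m jog '{"linear":[[0,0,-5],[0,0,-5],[0,0,-4],[0,0,-2],[0,0,-1],[0,0,-1],[0,0,0],[0,0,0]],"turn":[0,0,0,0,0,0,0,0]}'
```

```text
t: 36.02
tcp_pos: [0.5071, -0.2647, 0.2033]
tool_rot: [-0.136, 0.991, -0.0, 0.0]
force: [1.1, 0.7, -1.2]
finger_gap: 0.154
gripper_force: 98.0
```

```bash

python3 -m jog '{"linear":[[0,0,-0.7],[0,0,-0.7],[0,0,0],[0,0,0]],"turn":[0,0,0,0]}'
```

```text
t: 36.52
tcp_pos: [0.5071, -0.2647, 0.2026]
tool_rot: [-0.136, 0.991, -0.0, 0.0]
force: [-0.6, 1.2, 3.7]
finger_gap: 0.156
gripper_force: 98.8
```

Contact at the original seat height with 5 N. I'll release, rise and look.

```bash

python3 -m jog '{"linear":[[0,0,0],[0,0,0],[0,0,0],[0,0,0],[0,0,0],[0,0,5],[0,0,15],[0,0,25],[0,0,30],[0,0,30],[0,0,30],[0,0,20]],"turn":[0,0,0,0,0,0,0,0,0,0,0,0]}' 0.6
python3 -m jog '{"linear":[[-10,-30,0],[-10,-30,0],[-10,-30,0],[-10,-30,0],[-10,-30,0],[0,0,0],[0,0,0]],"turn":[0,0,0,0,0,0,0]}'
python3 - <<'E'
from h import *
import cv2
t=snapshot("top")[:,:,::-1];s=snapshot("scene")[:,:,::-1]
a=cv2.resize(t[140:220,270:350],None,fx=5,fy=5,interpolation=cv2.INTER_CUBIC)
b=cv2.resize(s[160:260,150:250],None,fx=4,fy=4,interpolation=cv2.INTER_CUBIC)
cv2.imwrite("pics/c7.png",np.clip(np.hstack([a,b])*1.6,0,255).astype(np.uint8))
E
```

```text
t: 38.02
tcp_pos: [0.5071, -0.2647, 0.3597]
tool_rot: [-0.136, 0.991, -0.001, 0.001]
force: [0.3, 0.1, -0.6]
finger_gap: 0.602
gripper_force: 0.0
t: 38.9
tcp_pos: [0.4569, -0.4141, 0.3574]
tool_rot: [-0.136, 0.991, 0.0, 0.0]
force: [-0.1, -0.9, 0.8]
finger_gap: 0.599
gripper_force: 0.0
```

View pics/c7.png

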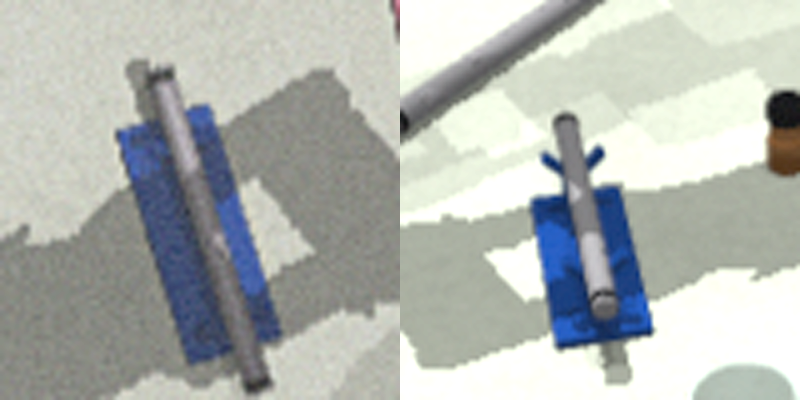

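The bar is back home in the notches: its ends, at (160,72) and (259,384) in the overhead crop, are within about 1 px of where they started.

```bash
python3 -c "from station import *;print(sign_off())"
```

```text
the job is handed in; nothing more can be done
None
```

The slack nut was turned clockwise with the bar to its bite, then about 30° more by feel (up to about 37° if it bit earlier than I judged); the bar is back in its rest, no glassware was moved on purpose, and the job was handed in at about 39 s.

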